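# Run the batch carrier into the oven reader

### The job

Take the batch carrier off its parking stand and hook it over the rail in front of the reader's mouth, nose still outside, and let go so that it hangs there by itself. Then push it from its tail along the rail into the reader until you clearly feel it press against the stop hidden inside, gently and without ramming it, and leave it hanging there, touching the stop. Leave the other things on the bench where they are.

Things in the scene. Friction and masses are not known exactly. Their poses are not given: they have to be found in the camera images.
- carrier: Loose batch carrier, 0.35 kg. Origin: middle of its spine's underside, which bears on the rail; x across the rail, y along, z up. Steel spine 28 x 180 x 14 mm above it. Below it a card plate at x = -14 to -10 mm (140 mm long, 75 mm down) and at x = 10 to 14 mm two lips (24 mm long at y = +-60 mm, 28 mm down): a 20 mm gap for the bar. Starts hooked on the stand.
- carrier_tab (a point): Middle of the carrier's black grip tab, 36 mm above the carrier's origin; the tab is 12 (x) x 40 (y) mm, from 14 to 54 mm above the origin. Axes as the carrier.
- carrier_nose (a point): Middle of the flat leading end of the spine, 28 mm wide and 14 mm high, at y = +90 mm on the carrier, 7 mm above its origin.
- carrier_tail (a point): Middle of the flat rear end of the spine, 28 mm wide and 14 mm high, at y = -90 mm on the carrier, 7 mm above its origin.
- stand: Fixed parking stand: base 70 x 130 x 10 mm with an upright fin 12 mm thick (x), 120 mm long (y), top at z = 100 mm. Origin under its middle on the bench.
- rail: Fixed horizontal flat-bar rail on edge: 12 mm thick (x), 24 mm high, 430 mm long along its own y, top at z = 150 mm above the bench; a post at y = -195 mm, 14 mm wide. Origin on the bench under the middle of the bar. The free part runs from y = -215 mm to the reader's mouth.
- reader: Fixed reader over the rail's +y end: a steel hood, open at its mouth and below (inside 60 mm wide, from 49 mm below to 36 mm above the rail's top, 130 mm long), before a blue column 110 x 90 x 250 mm. Origin on the bench under the mouth's middle; y points into the hood along the rail. The spine goes in, the taller tab does not.
- reader_mouth (a point): Middle of the hood's mouth at the height of the rail's top (150 mm); axes as the reader. The hidden stop for the spine's nose is set anew each time: its sprung face (gives up to 3 mm, 4 N) lies 25 to 60 mm behind this point and can only be felt. It must not be pressed with more than 20 N.
- bowl: Bystander: steel mixing bowl, 150 mm across, 70 mm high. Origin at its underside.
- oil: Bystander: amber oil bottle, 64 mm across, 200 mm high. Origin at its underside.
- jar: Bystander: glass jar, 70 mm across, 90 mm high. Origin at its underside.
- brush: Bystander: pastry brush lying flat. Origin at its underside.
- scraper: Bystander: bench scraper lying flat, steel blade and wooden handle, about 85 by 115 mm, 21 mm high. Origin at its underside.
- loaftin: Bystander: open dark loaf tin, 110 x 220 x 70 mm. Origin at its underside.
- weight: Bystander: brass scale weight, 48 mm across, 58 mm high. Origin at its underside.
Mind the look-alikes: they are no part of the job. What is shaped like the carrier but purple is not meant.

How it is judged:
By the outcome, as a careful person would: the job done as asked, in the order asked, and still so for the second after the job is handed in, with the robot touching nothing.
It also fails if it takes over 58 s, if anything falls off the work surface, if the arm or the gripper's body presses on something with over 40 N, if the wrist force passes 120 N, or if a joint passes its speed limit or range.

### The arm

A 7-joint arm with a two-finger parallel gripper is mounted at the origin on the work surface. World frame = base frame: x ahead of the robot, y to its left, z up, the work surface at z = 0. Lengths are in mm, angles in rad, forces in N, time in s.
With the tool pointing down it reaches from about 400 to 875 mm from the base axis. Payload 4.4 kg.
Tool frame: the origin (TCP) lies between the finger pads; the fingertips stand 17 mm ahead of it and the grasp point (between the pads) lies 2 mm behind it; z points along the fingers, y is the line along which they close (so a half turn about z gives the same grasp; the last joint's range is limited). The gripper opens to 85 mm and grips with 20 to 120 N. Pads are 22 mm wide; open, the fingers measure 114 mm over their backs; the gripper's body (76 mm by 85 mm) begins 54 mm behind the grasp point. The pads swing forward as they close: fully open they stand 13 mm farther back than shut.
Start: joints at [1.219, 0.628, 0.038, 1.517, -0.027, 0.996, -0.02], TCP at [183.278, -623.64, 248.313] pointing down, gripper open.
Joint ranges: [-3.06, 3.06], [-0.37, 2.12], [-1.25, 1.32], [0.18, 2.47], [-1.1, 4.24], [0.23, 1.98], [-2.94, 2.94]. Speed limits (rad/s): [2.57, 2.57, 3.14, 3.14, 3.14, 3.14, 3.14].

### API

Orientations are given as [roll, pitch, yaw] about the fixed x, y, z axes, in that order (R = Rz(yaw) Ry(pitch) Rx(roll)).
In Python, from cell import sensors, get_image, ctrl gives the robot as it stands.
- The arm moves only by the tool send_rows, never from a script. Its argument "series" is a list of rows, each a list of 3 entries, a list of its own where there are three numbers: the finger opening in mm, from 0 to 85.4, then the shift along the world's x, y, z in units of 60 mm (1.0 is 60 mm), then the turn, a rotation vector about the world's x, y, z in units of 5 degrees (1.0 is 5 degrees). A call has 1 to 8 rows; each row shifts and turns the commanded pose from where the row before left it; what a row does not reach is not made up. A row lasts 1/8 s, in which the tool goes at most 62.5 mm and 10.7 degrees, less where a joint would pass 70% of its speed; a pose out of reach is approached as far as the arm can. A call is refused whole if a number of a shift passes 1 or a number of a turn 1, either way. A call with a gripper value outside its range is refused whole. The fingers move at their own pace and stop on an object; the grip force is fixed at half the most. Time passes only in rows, so rows that do not move let the fingers close. It gives the time, the measured TCP pose, the force, the opening and the grip force at its end, in the units of the state.
- sensors.read_state(): the state, without advancing time (a new reading comes with each control period).
- get_image(name): name is "scene" or "top"; returns a dict with "img" (480x640x3 uint8, red, green, blue), "depth" (480x640 float32, mm along the optical axis (not along the pixel's ray), 0 where there is no reading), "vfov" (degrees; the focal length in pixels is half the picture's height over the tangent of half this angle, whatever the lens; pixels are square), "cx", "cy" (the principal point, pixels), "world_to_cam" (4x4, takes a point from world to camera coordinates). Camera axes: x right, y down, z forward; pixel columns grow to the right and rows downward; lengths in mm; the calibration is good to about 2 mm. A picture is of the moment at which its call begins.
- ctrl.finish_job(): hands the job in; it is judged then, once.
The state is a dict: "clock": time; "qpos": joint angles; "qd": joint speeds; "tau": joint torques, N m; "eef_pos": TCP position; "tool_rot": TCP orientation; "force": force on the tool from outside, world axes, zero at the start; "torque": the same for the moment, N m; "width": finger opening in mm; "gripper_force": force on a finger pad.
Only numpy, scipy, OpenCV 4.12 (cv2) and the standard library are available. Lean on these libraries where they do the work, as an engineer would, in place of code of your own. Each camera call takes 0.05 s, during which the arm holds its last target. There are 200 camera calls.

## Working session

There is one attempt and no reset: what is moved stays moved. The work goes in short steps, Python scripts to look and compute and a tool call to move; the robot and the scene stay as the last step left them, time stands still between calls to the robot, and variables do not carry over. Pictures are saved under pics/ and viewed, at most 10 in all, crops included, and the job is handed in when it is done.

Besides the shell and the picture viewer there is one more tool, called after "Emit:" as name(argument=value, ...), one argument or row to a line, values as JSON. send_rows: Moves the arm, as the interface text tells. Its arguments: {"type":"object","properties":{"series":{"type":"array"}},"required":["series"]}

```bash
mkdir -p pics
cat > h.py <<'E'
import numpy as np, cv2
from cell import sensors, get_image, ctrl
def grab(n,tag):
    d=get_image(n); np.savez(f'{tag}.npz',**d); cv2.imwrite(f'pics/{tag}.png',d['img'][:,:,::-1]); return d
def cloud(d):
    f=240/np.tan(np.radians(d['vfov'])/2); z=d['depth']; v,u=np.mgrid[:480,:640]
    c=np.stack([(u-d['cx'])/f*z,(v-d['cy'])/f*z,z],-1); M=np.array(d['world_to_cam']); 
    w=(c-M[:3,3])@M[:3,:3]; w[z==0]=np.nan; return w
E
python3 - <<'E'
from h import *
for n in('scene','top'):
    d=grab(n,n+'0'); print(n,d['vfov'],d['cx'],d['cy'],np.round(d['world_to_cam'],3).tolist())
print(sensors.read_state())
E
```

```text
scene 48.79281426544749 325.4677417536991 236.44412116225536 [[0.881, 0.472, -0.021, -427.351], [0.325, -0.637, -0.699, -57.937], [-0.344, 0.609, -0.715, 1366.968], [0.0, 0.0, 0.0, 1.0]]
top 43.028738632331866 327.3109660681396 238.5886181739455 [[-0.012, -1.0, -0.008, 31.276], [-0.987, 0.014, -0.158, 477.245], [0.158, 0.006, -0.987, 1505.233], [0.0, 0.0, 0.0, 1.0]]
{'clock': 0.1, 'qpos': array([ 1.21919887,  0.62924773,  0.03848388,  1.51826624, -0.02700037,
        0.99631575, -0.02002229]), 'qd': array([-7.56997258e-04,  2.20350953e-05, -5.46999679e-04, -1.70465574e-03,
       -1.71976564e-03,  1.83691571e-03,  3.88137884e-04]), 'tau': array([ 3.44940658e-03, -5.64526892e+01,  1.23083744e+00, -1.93972045e+01,
        1.13370165e-02,  5.46265655e-03, -4.05763231e-06]), 'eef_pos': array([ 183.10704611, -623.11886593,  247.48613975]), 'tool_rot': array([-3.13987508e+00,  3.98495019e-05,  2.85743391e-01]), 'force': array([-0.12951958, -0.67768942, -0.32087801]), 'torque': array([-0.02131048, -0.04381616,  0.04259838]), 'gripper_force': 0.0, 'width': 85.58464472557489}
```

View pics/scene0.png

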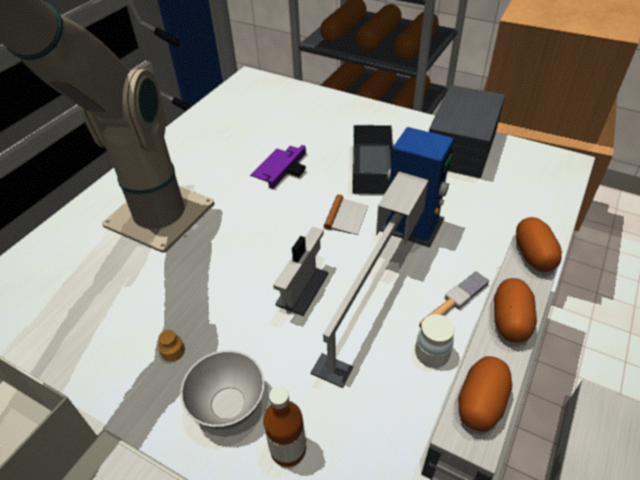

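View pics/top0.png

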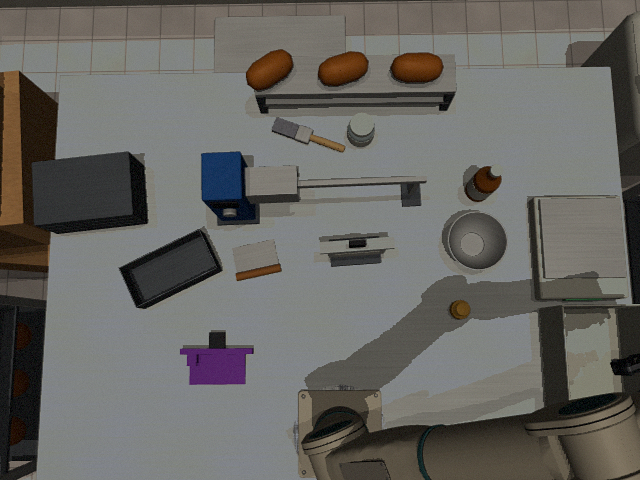

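The black-tabbed grey carrier is on the stand at scene (300,265) / top (357,243). The purple look-alike lies at scene (280,165) / top (217,360) and isn't meant. The rail runs from top (425,182) to the hood at (272,182). I'll confirm with a crop and measure.

Run:
```python
from h import *
a=cv2.imread('pics/scene0.png')[215:325,255:345]; b=cv2.imread('pics/top0.png')[225:275,305:410]
a=cv2.resize(a,(490,600),interpolation=cv2.INTER_CUBIC); b=cv2.resize(b,(310,148),interpolation=cv2.INTER_CUBIC)
c=np.zeros((600,800,3),np.uint8); c[:,:490]=a; c[:148,490:]=b; cv2.imwrite('pics/crop.png',c)
P=[]
for n in('scene','top'):
    d=dict(np.load(n+'0.npz')); w=cloud(d)
    M=d['world_to_cam']; print(n,'cam',-M[:3,:3].T@M[:3,3])
    bx={'scene':(slice(200,330),slice(260,345)),'top':(slice(222,275),slice(305,410))}[n]
    q=w[bx].reshape(-1,3); q=q[~np.isnan(q[:,0])]
    bx2={'scene':(slice(170,380),slice(305,440)),'top':(slice(150,215),slice(240,435))}[n]
    r=w[bx2].reshape(-1,3); r=r[~np.isnan(r[:,0])]
    def rect(p,lab):
        if len(p)<5: print(lab,len(p));return
        print(lab,len(p),'z',np.round(np.percentile(p[:,2],[5,50,95]),1),'rect',cv2.minAreaRect(p[:,:2].astype(np.float32)), 'x',np.round(np.percentile(p[:,0],[2,50,98]),1),'y',np.round(np.percentile(p[:,1],[0,2,50,98,100]),1))
    for lo,hi in((128,170),(106,120),(92,106),(40,90),(6,20)): rect(q[(q[:,2]>lo)&(q[:,2]<hi)],f'car {lo}-{hi}')
    for lo,hi in((178,195),(144,156),(130,144),(40,110)): rect(r[(r[:,2]>lo)&(r[:,2]<hi)],f'rail {lo}-{hi}')
    s=r[(r[:,2]>146)&(r[:,2]<154)]
    if n=='top':
        for y0 in range(-260,120,30):
            t=s[(s[:,1]>y0)&(s[:,1]<y0+30)]
            if len(t): print(y0,len(t),np.round([t[:,0].min(),np.median(t[:,0]),t[:,0].max(),np.median(t[:,2])],1))
```

```text
scene cam [ 865.07018101 -667.20795836  927.94079836]
car 128-170 491 z [130.9 149.8 155.2] rect ((532.776611328125, -108.88053131103516), (55.12691879272461, 235.69851684570312), 48.171836853027344) x [446.5 598.5 609.9] y [-206.4 -200.6 -147.3  -30.1  -26.1]
car 106-120 855 z [108.4 114.4 117.1] rect ((451.9456787109375, -49.055885314941406), (30.10950469970703, 184.02647399902344), 3.3130319118499756) x [436.4 456.6 469.9] y [-141.5 -138.6  -72.9   37.6   43.5]
car 92-106 129 z [ 93.4 102.  105.6] rect ((465.1549987792969, -50.621246337890625), (180.72288513183594, 27.422130584716797), 84.84603881835938) x [447.3 465.2 470.9] y [-140.6 -139.4  -88.8   35.    40.6]
car 40-90 441 z [41.8 61.7 86.8] rect ((461.63641357421875, -49.44310760498047), (148.0045623779297, 29.72056007385254), 84.97927856445312) x [444.2 457.2 469.6] y [-122.3 -120.1  -53.8   17.1   25. ]
car 6-20 1200 z [ 7.2 10.7 18.4] rect ((402.885498046875, 29.639434814453125), (203.92727661132812, 399.5684509277344), 26.808677673339844) x [397.5 460.1 487.3] y [-125.2 -112.3  -25.9  233.8  253.9]
rail 178-195 1464 z [1
[... 2387 characters left out ...]
51.3601379394531), 8.041504859924316) x [537.  591.6 602.5] y [-214.3 -207.5    4.4  218.8  232.9]
rail 40-110 169 z [ 49.7  90.9 108. ] rect ((600.4334716796875, 24.900100708007812), (74.56924438476562, 447.062255859375), 8.199851989746094) x [535.1 558.9 619. ] y [-201.4 -199.7  195.4  236.8  241.5]
-230 24 [597.9 603.4 607.9 149.7]
-200 54 [595.1 601.5 608.7 149.5]
-170 56 [594.  600.9 607.  149.6]
-140 57 [594.1 599.9 607.2 149.4]
-110 51 [592.2 599.5 605.1 149.8]
-80 58 [591.2 599.1 605.7 149.5]
-50 56 [590.9 597.9 603.8 149.6]
-20 58 [590.4 595.8 604.  149.1]
10 54 [588.7 596.1 601.9 150.3]
40 51 [589.1 595.2 602.3 149.5]
70 52 [560.  594.4 625.1 150.1]
100 11 [558.1 560.5 561.6 151.1]
```

View pics/crop.png

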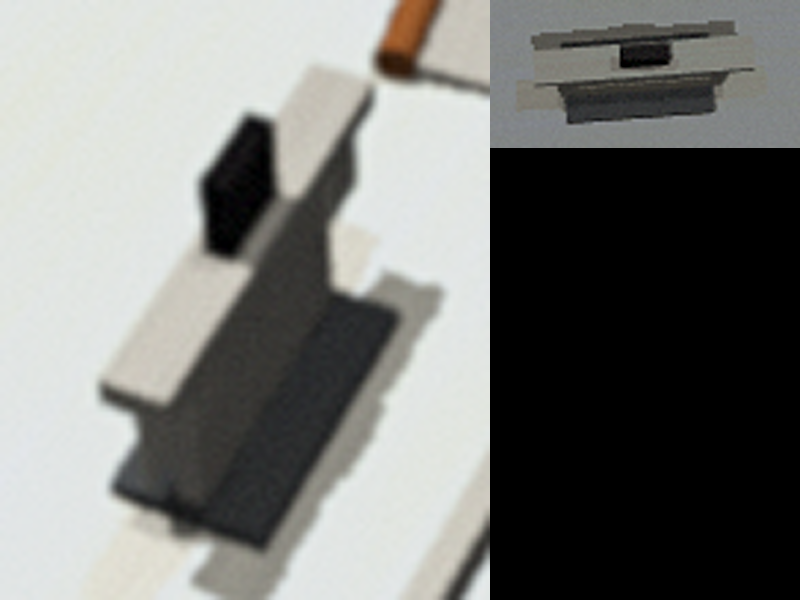

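The crop confirms it: a grey spine with a black tab, hooked on the stand's fin. The top camera sees a 139 mm long plate on its robot side (x≈435). So the card plate (-x) faces the robot and the nose already points to +y, towards the reader. Next I'll fit the axes precisely.

```bash
cat >> h.py <<'E'
def sel(w,lo,hi,x,y):
    q=w.reshape(-1,3); q=q[~np.isnan(q[:,0])]; m=(q[:,2]>lo)&(q[:,2]<hi)&(q[:,0]>x[0])&(q[:,0]<x[1])&(q[:,1]>y[0])&(q[:,1]<y[1]); return q[m]
def ends(q,bias=0):
    (c,s,a)=cv2.minAreaRect(q[:,:2].astype(np.float32)); a=a if s[1]>s[0] else a-90
    return np.round([*c,*sorted(s),a],1).tolist()
E
python3 - <<'E'
from h import *
for n in('scene','top'):
    w=cloud(dict(np.load(n+'0.npz')))
    r=sel(w,146,154,(580,620),(-240,85)); p=np.polyfit(r[:,1],r[:,0],1); print(n,'rail x=',p,'deg',-np.degrees(np.arctan(p[0])),'y0',np.sort(r[:,1])[:4])
    print('spine',ends(sel(w,109,119,(425,480),(-150,60))),'tab',ends(sel(w,146,158,(430,475),(-80,-10))), np.median(sel(w,148,158,(430,475),(-80,-10))[:,2]),'spine z',np.median(sel(w,109,119,(425,480),(-150,60))[:,2]))
    h=sel(w,180,196,(540,650),(80,222)); print('hood',ends(h),np.sort(h[:,1])[:6])
    print('stand base',ends(sel(w,7,13,(405,500),(-125,25))))
E
```

```text
scene rail x= [-2.69235640e-02  5.99251473e+02] deg 1.5422340155391048 y0 [-218.14557898 -217.80786756 -217.43871571 -217.08393137]
spine [451.8, -49.1, 29.9, 184.0, 3.4] tab [451.6, -48.0, 13.6, 43.5, 2.8] 153.72729126451364 spine z 114.47148968123932
hood [599.6, 151.8, 107.8, 131.0, 4.7] [88.52937252 88.54496634 88.57598408 88.63756496 88.65886487 88.69331364]
stand base [452.4, -48.0, 70.2, 134.0, 3.0]
top rail x= [-2.78315811e-02  5.96762428e+02] deg 1.5942205915538648 y0 [-213.30570765 -213.09317914 -212.6768655  -210.48915074]
spine [449.7, -46.2, 29.0, 179.5, 3.7] tab [449.9, -46.0, 12.8, 39.8, 3.7] 153.0119667558512 spine z 113.70046722896147
hood [592.4, 153.9, 100.7, 120.7, 1.6] [92.65597983 92.76416454 92.88643733 92.94823883 94.62127291 94.7316972 ]
stand base [457.2, -42.3, 92.4, 131.0, 4.6]
```

Emit:
send_rows(
  series=[
    [85, [0.279, 0.6, 0], [0, 0, 0.964]],
    [85, [0.279, 0.6, 0], [0, 0, 0.964]],
    [85, [0.279, 0.6, 0], [0, 0, 0.964]],
    [85, [0.279, 0.6, 0], [0, 0, 0.964]],
    [85, [0.279, 0.6, 0], [0, 0, 0.964]],
    [85, [0.279, 0.6, 0], [0, 0, 0.964]],
    [85, [0.279, 0.6, 0], [0, 0, 0.964]],
    [85, [0.279, 0.6, 0], [0, 0, 0.964]],
  ],
)

```text
clock: 1.1
eef_pos: [317.5, -334.3, 248.2]
tool_rot: [-3.141, -0.0, 0.961]
force: [1.2, -0.1, 0.4]
width: 85.0
gripper_force: 0.0
```

Emit:
send_rows(
  series=[
    [85, [0.279, 0.6, 0], [0, 0, 0.964]],
    [85, [0.279, 0.6, 0], [0, 0, 0.964]],
    [85, [0.279, 0.6, 0], [0, 0, 0.964]],
    [85, [0.279, 0.6, 0], [0, 0, 0.964]],
    [85, [0.279, 0.6, 0], [0, 0, 0.964]],
    [85, [0.279, 0.6, 0], [0, 0, 0.964]],
    [85, [0.279, 0.6, 0], [0, 0, 0.964]],
    [85, [0.279, 0.6, 0], [0, 0, 0.964]],
  ],
)

```text
clock: 2.1
eef_pos: [451.3, -46.5, 248.2]
tool_rot: [-3.141, 0.0, 1.634]
force: [-0.1, 0.0, 0.0]
width: 85.3
gripper_force: 0.0
```

Emit:
send_rows(
  series=[
    [85, [0, 0, 0], [0, 0, 0]],
    [85, [0, 0, 0], [0, 0, 0]],
  ],
)

```text
clock: 2.35
eef_pos: [450.5, -48.2, 248.0]
tool_rot: [-3.14, 0.0, 1.631]
force: [0.3, -0.5, -0.4]
width: 84.9
gripper_force: 0.0
```

Emit:
send_rows(
  series=[
    [85, [0, 0.01, -0.37], [0, 0, 0]],
    [85, [0, 0, -0.37], [0, 0, 0]],
    [85, [0, 0, -0.37], [0, 0, 0]],
    [85, [0, 0, -0.37], [0, 0, 0]],
    [85, [0, 0, -0.37], [0, 0, 0]],
    [60, [0, 0, 0], [0, 0, 0]],
    [40, [0, 0, 0], [0, 0, 0]],
    [22, [0, 0, 0], [0, 0, 0]],
  ],
)

```text
clock: 3.35
eef_pos: [451.6, -47.4, 138.2]
tool_rot: [3.14, 0.0, 1.631]
force: [0.5, 0.3, 0.8]
width: 31.4
gripper_force: 0.0
```

Emit:
send_rows(
  series=[
    [17, [0, 0, 0], [0, 0, 0]],
    [14, [0, 0, 0], [0, 0, 0]],
    [8, [0, 0, 0], [0, 0, 0]],
    [5, [0, 0, 0], [0, 0, 0]],
    [5, [0, 0, 0], [0, 0, 0]],
    [5, [0, 0, 0], [0, 0, 0]],
  ],
)

```text
clock: 4.1
eef_pos: [451.5, -47.0, 137.7]
tool_rot: [3.141, 0.0, 1.632]
force: [-0.2, -0.5, 5.5]
width: 11.2
gripper_force: 58.7
```

Emit:
send_rows(
  series=[
    [5, [0, 0, 0.1], [0, 0, 0]],
    [5, [0, 0, 0.25], [0, 0, 0]],
    [5, [0, 0, 0.35], [0, 0, 0]],
    [5, [0, 0, 0.4], [0, 0, 0]],
    [5, [0, 0, 0.4], [0, 0, 0]],
    [5, [0, 0, 0.4], [0, 0, 0]],
    [5, [0, 0, 0.4], [0, 0, 0]],
    [5, [0, 0, 0.2], [0, 0, 0]],
  ],
)

```text
clock: 5.1
eef_pos: [450.9, -47.0, 288.1]
tool_rot: [3.141, 0.0, 1.632]
force: [-0.3, 0.4, -4.7]
width: 11.3
gripper_force: 58.7
```

Emit:
send_rows(
  series=[
    [5, [0.2, 0.02, 0], [0, 0, -0.1]],
    [5, [0.4, 0.03, 0], [0, 0, -0.1]],
    [5, [0.4, 0.03, 0], [0, 0, -0.1]],
    [5, [0.4, 0.03, 0], [0, 0, -0.1]],
    [5, [0.4, 0.03, 0], [0, 0, 0]],
    [5, [0.4, 0.02, 0], [0, 0, 0]],
    [5, [0.26, 0.02, 0], [0, 0, 0]],
    [5, [0, 0, 0], [0, 0, 0]],
  ],
)

```text
clock: 6.1
eef_pos: [599.3, -35.8, 285.2]
tool_rot: [-3.139, -0.001, 1.597]
force: [0.3, 0.3, -3.3]
width: 11.3
gripper_force: 58.9
```

Run:
```python
from h import *
s=sensors.read_state(); print(s['eef_pos'],s['tool_rot'],s['force'],s['width'])
for n in('scene','top'):
    w=cloud(grab(n,n+'1'))
    for lo in range(150,262,6):
        q=sel(w,lo,lo+6,(560,640),(-150,85))
        if len(q)>8: print(n,lo,len(q),ends(q),np.round([np.median(q[:,0]),np.median(q[:,2])],1))
    r=sel(w,146,154,(580,620),(-240,-140)); print('rail resid',np.round(np.median(r[:,0]-np.polyval([-.0274,596.76 if n=='top' else 599.25],r[:,1])),2))
```

```text
[599.30017594 -35.8139343  285.2345962 ] [-3.13937503e+00 -8.32169038e-04  1.59700250e+00] [ 0.34666824  0.26628216 -3.31915672] 11.2800206230492
scene 150 369 [599.9, -32.9, 12.7, 233.9, 1.4] [600.1 151.2]
scene 168 9 [588.8, -39.8, 3.2, 136.0, 0.6] [589.5 173.7]
scene 174 39 [589.1, -38.4, 3.7, 139.3, 0.1] [589.6 176.6]
scene 180 19 [590.0, -48.1, 4.0, 122.1, -0.7] [590.6 183. ]
scene 186 23 [589.0, -94.4, 4.6, 27.2, 0.7] [590.3 189.1]
scene 192 12 [588.5, -97.3, 4.9, 25.2, 2.3] [590.6 195.4]
scene 198 16 [590.6, -100.7, 4.4, 15.3, -13.7] [590.3 201. ]
scene 204 10 [590.8, -101.7, 3.2, 14.0, -15.4] [590.4 207.7]
scene 216 22 [612.1, -40.2, 26.9, 144.3, -9.9] [611.  220.7]
scene 222 30 [611.5, -38.1, 5.5, 145.0, 1.3] [612.  225.7]
scene 228 27 [611.1, -38.4, 4.6, 144.3, 1.7] [612.9 231. ]
scene 234 27 [611.9, -39.4, 3.5, 141.0, 1.3] [612.3 236. ]
scene 240 27 [613.4, -44.5, 3.1, 159.2, 0.7] [613.8 242.3]
scene 246 81 [613.7, -54.8, 28.4, 152.4, -9.4] [612.9 250. ]
scene 252 103 [613.1, -60.1, 27.9, 142.2, -10.3] [612.9 255.1]
scene 258 640 [599.1, -37.8, 29.4, 181.9, 1.6] [602.1 261
[... 214 characters left out ...]
0.3, 1.5] [580.9 189.5]
top 192 17 [580.5, 2.4, 2.6, 59.9, -0.1] [580.5 196.2]
top 198 16 [580.4, 2.5, 2.6, 55.1, 0.3] [580.7 200.5]
top 204 19 [581.5, 2.5, 4.2, 59.6, -0.1] [581.  207.2]
top 210 20 [580.7, 3.6, 2.8, 61.5, -0.5] [580.7 213.1]
top 216 19 [581.1, 3.7, 3.4, 56.6, 1.0] [580.6 219.8]
top 222 26 [581.3, 3.7, 3.3, 61.1, 1.1] [581.2 225.5]
top 228 19 [581.0, 2.6, 2.7, 58.5, -0.2] [581.7 230.9]
top 234 16 [581.2, 1.5, 2.6, 56.1, 1.7] [581.4 237.3]
top 240 23 [580.9, 11.6, 2.6, 66.8, 1.3] [581.3 243.4]
top 246 27 [586.4, 15.3, 14.3, 77.6, 3.5] [581.5 249.6]
top 252 70 [595.2, 14.6, 30.9, 75.0, 3.4] [587.3 256.4]
top 258 316 [594.6, 15.1, 29.1, 77.5, 1.3] [593.1 261.2]
rail resid -0.36
```

View pics/scene1.png

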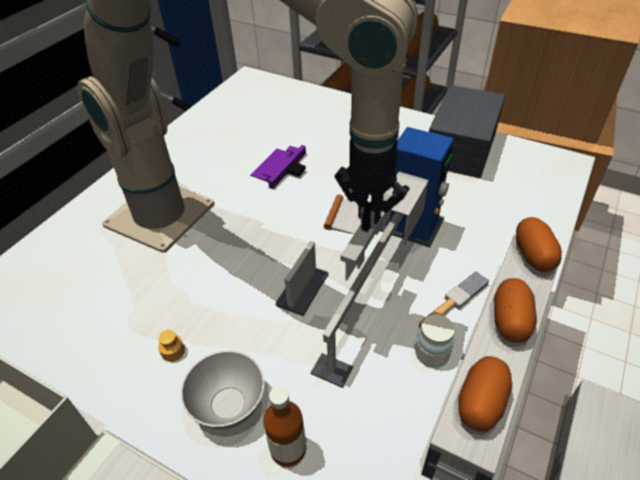

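The picture shows the carrier gripped above the rail with its nose outside the hood, at scene (370,245). It needs about 1.4 mm in +x, then I can lower it.

Emit:
send_rows(
  series=[
    [5, [0.023, 0, 0], [0, 0, 0]],
    [5, [0, 0, -0.15], [0, 0, 0]],
    [5, [0, 0, -0.25], [0, 0, 0]],
    [5, [0, 0, -0.25], [0, 0, 0]],
    [5, [0, 0, -0.2], [0, 0, 0]],
    [5, [0, 0, -0.15], [0, 0, 0]],
    [5, [0, 0, 0], [0, 0, 0]],
    [5, [0, 0, 0], [0, 0, 0]],
  ],
)

```text
clock: 7.2
eef_pos: [600.5, -36.1, 227.7]
tool_rot: [3.141, -0.0, 1.597]
force: [-0.7, 0.8, -2.6]
width: 11.3
gripper_force: 58.8
```

Run:
```python
from h import *
s=sensors.read_state(); print(s['eef_pos'],s['tool_rot'],s['force'])
for n in('scene','top'):
    w=cloud(grab(n,n+'2'))
    for lo,hi in((150,158),(158,166),(166,174),(174,182),(182,190),(196,206)):
        q=sel(w,lo,hi,(565,635),(-150,85))
        if len(q)>8: print(n,lo,len(q),ends(q),np.round([np.median(q[:,0]),np.median(q[:,2])],1))
```

```text
[600.47248384 -36.14539113 227.6680792 ] [ 3.14072595e+00 -9.32374802e-05  1.59690101e+00] [-0.70066973  0.78883903 -2.60124792]
scene 150 151 [598.0, -60.3, 18.3, 179.4, 1.3] [602.6 151. ]
scene 158 19 [613.6, -39.9, 26.2, 140.7, -8.9] [612.8 164.1]
scene 166 34 [613.0, -37.9, 4.1, 145.6, 1.5] [613.2 170.2]
scene 174 35 [612.5, -38.3, 5.1, 145.8, 1.4] [613.5 177.4]
scene 182 27 [613.0, -54.4, 22.5, 147.7, -8.7] [615.3 186.3]
scene 196 627 [600.6, -39.2, 29.7, 180.2, 1.2] [604.1 203.9]
top 150 51 [588.9, 28.3, 11.8, 109.4, -7.7] [589.1 153.3]
top 158 23 [585.9, 33.2, 7.6, 99.9, -5.7] [583.4 162. ]
top 166 23 [583.7, 2.2, 2.9, 56.4, 1.7] [583.3 169.6]
top 174 25 [583.9, 3.4, 2.5, 58.5, 0.9] [584.3 176.7]
top 182 20 [583.8, 11.6, 2.7, 69.6, 1.4] [584.2 185.7]
top 196 324 [597.0, 14.8, 29.7, 79.8, 1.2] [595.2 202.7]
```

Emit:
send_rows(
  series=[
    [5, [-0.005, 0, -0.15], [0, 0, 0]],
    [5, [0, 0, -0.15], [0, 0, 0]],
    [5, [0, 0, -0.15], [0, 0, 0]],
    [5, [0, 0, -0.1], [0, 0, 0]],
    [5, [0, 0, -0.05], [0, 0, 0]],
    [5, [0, 0, 0], [0, 0, 0]],
  ],
)

```text
clock: 8.05
eef_pos: [599.8, -36.2, 191.1]
tool_rot: [-3.141, -0.0, 1.597]
force: [0.5, 0.1, -3.3]
width: 11.2
gripper_force: 58.9
```

Emit:
send_rows(
  series=[
    [5, [0, 0, -0.02], [0, 0, 0]],
    [5, [0, 0, 0], [0, 0, 0]],
  ],
)

```text
clock: 8.3
eef_pos: [599.9, -36.2, 190.3]
tool_rot: [3.141, 0.0, 1.597]
force: [-0.5, 0.0, -3.1]
width: 11.3
gripper_force: 58.9
```

Emit:
send_rows(
  series=[
    [5, [0, 0, -0.02], [0, 0, 0]],
    [5, [0, 0, 0], [0, 0, 0]],
  ],
)

```text
clock: 8.55
eef_pos: [599.7, -36.3, 188.9]
tool_rot: [-3.142, -0.0, 1.597]
force: [0.8, 0.1, -3.2]
width: 10.9
gripper_force: 58.9
```

Emit:
send_rows(
  series=[
    [5, [0, 0, -0.015], [0, 0, 0]],
    [5, [0, 0, 0], [0, 0, 0]],
  ],
)

```text
clock: 8.8
eef_pos: [599.7, -36.2, 187.9]
tool_rot: [-3.141, -0.0, 1.597]
force: [-0.5, 0.2, -3.1]
width: 11.3
gripper_force: 58.9
```

Emit:
send_rows(
  series=[
    [5, [0, 0, -0.015], [0, 0, 0]],
    [5, [0, 0, 0], [0, 0, 0]],
  ],
)

```text
clock: 9.05
eef_pos: [599.9, -36.2, 187.8]
tool_rot: [3.141, 0.0, 1.597]
force: [-1.0, 0.6, 4.0]
width: 11.2
gripper_force: 59.9
```

Emit:
send_rows(
  series=[
    [14, [0, 0, 0.005], [0, 0, 0]],
    [20, [0, 0, 0], [0, 0, 0]],
    [30, [0, 0, 0], [0, 0, 0]],
    [40, [0, 0, 0], [0, 0, 0]],
    [40, [0, 0, 0.2], [0, 0, 0]],
    [40, [0, 0, 0.5], [0, 0, 0]],
    [40, [0, 0, 0.5], [0, 0, 0]],
    [40, [0, 0, 0.3], [0, 0, 0]],
  ],
)

```text
clock: 10.05
eef_pos: [600.6, -36.1, 280.0]
tool_rot: [3.139, -0.0, 1.597]
force: [-0.2, -1.0, 0.3]
width: 40.0
gripper_force: 0.0
```

Run:
```python
from h import *
s=sensors.read_state(); print(s['eef_pos'],s['force'],s['width'])
for n in('scene','top'):
    w=cloud(grab(n,n+'3'))
    print(n,'spine',ends(sel(w,156,170,(565,640),(-160,86))),np.median(sel(w,158,170,(570,630),(-140,70))[:,2]),'tab',ends(sel(w,192,210,(580,620),(-80,10))))
cv2.imwrite('pics/c3.png',np.hstack([cv2.resize(cv2.imread('pics/scene3.png')[180:400,300:460],(400,550)),cv2.resize(cv2.imread('pics/top3.png')[140:230,240:440],(400,180)).repeat(1,0) if 0 else np.pad(cv2.resize(cv2.imread('pics/top3.png')[140:230,240:440],(400,180)),((0,370),(0,0),(0,0)))]))
```

```text
[600.5557406  -36.0674696  280.01129616] [-0.1579947  -0.9975549   0.31637696] 40.016258360459915
scene spine [600.0, -38.7, 29.6, 181.8, 1.5] 164.29018187097034 tab [600.0, -38.0, 13.6, 43.4, 0.4]
top spine [596.6, 11.8, 29.8, 85.2, 1.1] 163.26495376616936 tab [597.6, -20.7, 9.4, 11.9, 89.6]
```

View pics/c3.png

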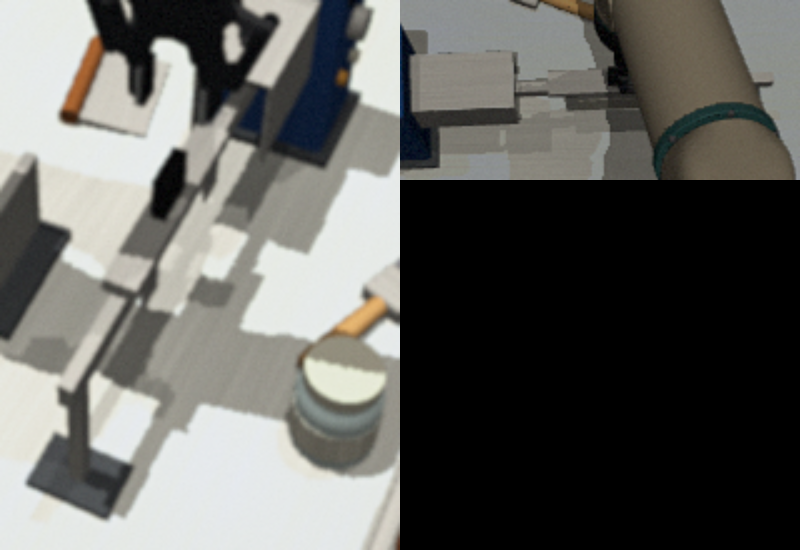

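The carrier hangs level on the rail, with its tab near crop (170,185) and nose 37 mm short of the mouth. Next I close the fingers and go behind its tail.

Emit:
send_rows(
  series=[
    [0, [0, -0.3, 0], [0, 0, 0]],
    [0, [0.01, -0.5, 0], [0, 0, 0]],
    [0, [0.01, -0.5, 0], [0, 0, 0]],
    [0, [0.02, -0.5, 0], [0, 0, 0]],
    [0, [0.01, -0.35, 0], [0, 0, 0]],
    [0, [0, 0, -0.3], [0, 0, 0]],
    [0, [0, 0, -0.4], [0, 0, 0]],
    [0, [0, 0, -0.4], [0, 0, 0]],
  ],
)

```text
clock: 11.15
eef_pos: [602.3, -165.8, 210.1]
tool_rot: [-3.141, -0.0, 1.597]
force: [0.9, -0.5, 0.4]
width: -0.3
gripper_force: 0.0
```

Emit:
send_rows(
  series=[
    [0, [0, 0, -0.4], [0, 0, 0]],
    [0, [0, 0, -0.2], [0, 0, 0]],
    [0, [0, 0, 0], [0, 0, 0]],
    [0, [0, 0, 0], [0, 0, 0]],
  ],
)

```text
clock: 11.65
eef_pos: [603.4, -165.4, 176.2]
tool_rot: [3.14, 0.0, 1.597]
force: [-0.5, 0.4, 0.2]
width: -0.1
gripper_force: 0.0
```

Emit:
send_rows(
  series=[
    [0, [0, 0, -0.04], [0, 0, 0]],
    [0, [0, 0, -0.03], [0, 0, 0]],
    [0, [0, 0.1, 0], [0, 0, 0]],
    [0, [-0.005, 0.1, 0], [0, 0, 0]],
    [0, [-0.005, 0.1, 0], [0, 0, 0]],
    [0, [0, 0, 0], [0, 0, 0]],
  ],
)

```text
clock: 12.4
eef_pos: [602.3, -146.1, 171.3]
tool_rot: [3.141, -0.0, 1.598]
force: [-0.1, -0.4, -0.3]
width: -0.1
gripper_force: 0.0
```

Emit:
send_rows(
  series=[
    [0, [0, 0.05, 0], [0, 0, 0]],
    [0, [-0.003, 0.05, 0], [0, 0, 0]],
    [0, [0, 0.05, 0], [0, 0, 0]],
    [0, [-0.003, 0.05, 0], [0, 0, 0]],
    [0, [0, 0.05, 0], [0, 0, 0]],
    [0, [-0.003, 0.05, 0], [0, 0, 0]],
  ],
)

```text
clock: 13.15
eef_pos: [601.6, -129.6, 171.2]
tool_rot: [-3.142, 0.001, 1.596]
force: [0.5, -1.2, -0.6]
width: -0.2
gripper_force: 0.9
```

Run:
```python
from h import *
s=sensors.read_state(); print(s['eef_pos'],s['force'],s['width'])
w=cloud(grab('scene','scene4'))
print('spine',ends(sel(w,160,168,(565,640),(-135,86))),'tab',ends(sel(w,192,210,(580,620),(-80,10))))
```

```text
[ 601.59881778 -129.5723185   171.21811893] [ 0.48027182 -1.16235961 -0.64154808] -0.18871001436448795
spine [600.4, -36.1, 28.6, 194.2, 1.9] tab [600.4, -28.4, 11.6, 36.7, 2.1]
```

Emit:
send_rows(
  series=[
    [0, [0, 0.08, 0], [0, 0, 0]],
    [0, [-0.004, 0.08, 0], [0, 0, 0]],
    [0, [-0.002, 0.08, 0], [0, 0, 0]],
    [0, [-0.002, 0.08, 0], [0, 0, 0]],
    [0, [-0.002, 0.08, 0], [0, 0, 0]],
    [0, [-0.002, 0.08, 0], [0, 0, 0]],
    [0, [-0.002, 0.08, 0], [0, 0, 0]],
    [0, [-0.002, 0.05, 0], [0, 0, 0]],
  ],
)

```text
clock: 14.2
eef_pos: [600.7, -92.1, 171.2]
tool_rot: [3.142, -0.0, 1.597]
force: [-0.1, -0.9, 0.1]
width: -0.1
gripper_force: 0.9
```

Emit:
send_rows(
  series=[
    [0, [0, 0.025, 0], [0, 0, 0]],
    [0, [-0.002, 0.025, 0], [0, 0, 0]],
    [0, [0, 0.025, 0], [0, 0, 0]],
    [0, [-0.001, 0.025, 0], [0, 0, 0]],
  ],
)

```text
clock: 14.7
eef_pos: [600.5, -86.7, 171.2]
tool_rot: [-3.142, 0.0, 1.597]
force: [0.2, -1.7, -0.4]
width: -0.3
gripper_force: 0.9
```

Emit:
send_rows(
  series=[
    [0, [0, 0.025, 0], [0, 0, 0]],
    [0, [-0.002, 0.025, 0], [0, 0, 0]],
  ],
)

```text
clock: 14.95
eef_pos: [600.4, -83.5, 171.2]
tool_rot: [3.142, -0.0, 1.597]
force: [0.3, -2.1, 0.1]
width: -0.1
gripper_force: 0.9
```

Emit:
send_rows(
  series=[
    [0, [0, 0.025, 0], [0, 0, 0]],
    [0, [-0.002, 0.025, 0], [0, 0, 0]],
  ],
)

```text
clock: 15.2
eef_pos: [600.3, -80.5, 171.2]
tool_rot: [3.142, -0.0, 1.597]
force: [0.1, -1.6, -1.4]
width: -0.1
gripper_force: 0.9
```

Emit:
send_rows(
  series=[
    [0, [0, 0.02, 0], [0, 0, 0]],
    [0, [-0.001, 0.02, 0], [0, 0, 0]],
  ],
)

```text
clock: 15.45
eef_pos: [600.2, -78.2, 171.2]
tool_rot: [3.142, -0.0, 1.597]
force: [0.3, -1.6, -1.1]
width: 0.2
gripper_force: 0.9
```

Emit:
send_rows(
  series=[
    [0, [0, 0.02, 0], [0, 0, 0]],
    [0, [-0.001, 0.02, 0], [0, 0, 0]],
  ],
)

```text
clock: 15.7
eef_pos: [600.2, -75.7, 171.2]
tool_rot: [-3.142, -0.0, 1.597]
force: [0.4, -2.5, -0.4]
width: -0.0
gripper_force: 0.9
```

Emit:
send_rows(
  series=[
    [0, [0, 0.02, 0], [0, 0, 0]],
    [0, [-0.001, 0.01, 0], [0, 0, 0]],
  ],
)

```text
clock: 15.95
eef_pos: [600.1, -73.9, 171.2]
tool_rot: [3.142, -0.0, 1.597]
force: [0.2, -1.0, -1.1]
width: 0.4
gripper_force: 0.9
```

Emit:
send_rows(
  series=[
    [0, [0, 0.02, 0], [0, 0, 0]],
    [0, [-0.001, 0.02, 0], [0, 0, 0]],
  ],
)

```text
clock: 16.2
eef_pos: [600.0, -71.6, 171.2]
tool_rot: [-3.142, -0.0, 1.597]
force: [0.2, -2.1, -0.8]
width: -0.2
gripper_force: 0.9
```

Emit:
send_rows(
  series=[
    [0, [0, 0.02, 0], [0, 0, 0]],
    [0, [-0.001, 0.02, 0], [0, 0, 0]],
  ],
)

```text
clock: 16.45
eef_pos: [600.0, -69.1, 171.2]
tool_rot: [-3.142, -0.0, 1.597]
force: [-0.2, -2.2, -0.0]
width: -0.3
gripper_force: 0.9
```

Emit:
send_rows(
  series=[
    [0, [0, 0.02, 0], [0, 0, 0]],
    [0, [-0.001, 0.02, 0], [0, 0, 0]],
  ],
)

```text
clock: 16.7
eef_pos: [599.9, -66.7, 171.2]
tool_rot: [-3.142, -0.0, 1.597]
force: [0.5, -1.3, -0.9]
width: 0.1
gripper_force: 0.8
```

Emit:
send_rows(
  series=[
    [0, [0, 0.02, 0], [0, 0, 0]],
    [0, [-0.001, 0.02, 0], [0, 0, 0]],
  ],
)

```text
clock: 16.95
eef_pos: [599.9, -65.0, 171.2]
tool_rot: [3.142, 0.001, 1.597]
force: [0.0, -3.7, 0.3]
width: 0.2
gripper_force: 1.8
```

Emit:
send_rows(
  series=[
    [0, [0, 0.01, 0], [0, 0, 0]],
    [0, [0, 0, 0], [0, 0, 0]],
  ],
)

```text
clock: 17.2
eef_pos: [599.8, -64.5, 171.2]
tool_rot: [-3.142, 0.001, 1.596]
force: [0.5, -3.9, -0.5]
width: -0.4
gripper_force: 2.1
```

Emit:
send_rows(
  series=[
    [0, [0, 0.01, 0], [0, 0, 0]],
    [0, [0, 0, 0], [0, 0, 0]],
  ],
)

```text
clock: 17.45
eef_pos: [599.8, -63.7, 171.2]
tool_rot: [-3.142, 0.001, 1.597]
force: [0.2, -5.1, -0.3]
width: -0.1
gripper_force: 2.5
```

Emit:
send_rows(
  series=[
    [0, [0, 0.01, 0], [0, 0, 0]],
    [0, [0, 0, 0], [0, 0, 0]],
  ],
)

```text
clock: 17.7
eef_pos: [599.8, -63.4, 171.2]
tool_rot: [-3.142, 0.001, 1.596]
force: [0.6, -5.7, -0.5]
width: 0.2
gripper_force: 2.8
```

Emit:
send_rows(
  series=[
    [0, [0, 0.01, 0], [0, 0, 0]],
    [0, [0, 0, 0], [0, 0, 0]],
  ],
)

```text
clock: 17.95
eef_pos: [599.8, -63.4, 171.2]
tool_rot: [-3.141, 0.002, 1.596]
force: [1.1, -6.9, -0.6]
width: 0.1
gripper_force: 3.3
```

The position is now fixed and the force is up to 6.9 N, so the stop is clearly felt. I'll back off slowly so the carrier stays in touch with it.

Emit:
send_rows(
  series=[
    [0, [0, -0.01, 0], [0, 0, 0]],
    [0, [0, -0.01, 0], [0, 0, 0]],
    [0, [0, -0.01, 0], [0, 0, 0]],
    [0, [0, -0.01, 0], [0, 0, 0]],
    [0, [0, -0.01, 0], [0, 0, 0]],
    [0, [0, -0.01, 0], [0, 0, 0]],
    [0, [0, -0.01, 0], [0, 0, 0]],
    [0, [0, -0.01, 0], [0, 0, 0]],
  ],
)

```text
clock: 18.95
eef_pos: [599.9, -66.2, 171.3]
tool_rot: [3.141, -0.001, 1.597]
force: [-0.7, 0.4, -0.0]
width: -0.1
gripper_force: 0.0
```

Emit:
send_rows(
  series=[
    [0, [0, -0.01, 0], [0, 0, 0]],
    [0, [0, -0.02, 0], [0, 0, 0]],
    [0, [0, -0.05, 0], [0, 0, 0]],
    [0, [0, -0.2, 0], [0, 0, 0]],
    [0, [0, -0.4, 0], [0, 0, 0]],
    [0, [0, -0.4, 0.2], [0, 0, 0]],
    [0, [0, 0, 0.8], [0, 0, 0]],
    [0, [0, 0, 0.6], [0, 0, 0]],
  ],
)

```text
clock: 19.95
eef_pos: [599.9, -133.3, 268.7]
tool_rot: [3.141, 0.0, 1.595]
force: [0.5, -0.6, 0.6]
width: -0.1
gripper_force: 0.0
```

Emit:
send_rows(
  series=[
    [0, [0, -0.8, 0], [0, 0, 0]],
    [0, [0, -0.5, 0], [0, 0, 0]],
    [0, [0, 0, 0], [0, 0, 0]],
  ],
)

```text
clock: 20.32
eef_pos: [598.7, -214.6, 266.8]
tool_rot: [-3.141, 0.002, 1.59]
force: [0.7, -0.9, 0.4]
width: -0.2
gripper_force: 0.0
```

Run:
```python
from h import *
s=sensors.read_state(); print(s['eef_pos'],s['force'])
w=cloud(grab('scene','scene5'))
print('spine',ends(sel(w,160,168,(570,630),(-150,86))),'tab',ends(sel(w,192,210,(580,620),(-80,60))))
q=sel(w,160,168,(585,615),(-150,86)); print('tail y',np.percentile(q[:,1],[0,1,2]))
```

```text
[ 598.72206495 -214.5923379   266.8487864 ] [ 0.68387069 -0.9241191   0.38925773]
spine [598.4, 14.1, 30.0, 143.0, 1.6] tab [598.3, 33.6, 13.1, 44.5, 3.1]
tail y [-57.67249375 -56.14376504 -55.48988573]
```

View pics/scene5.png

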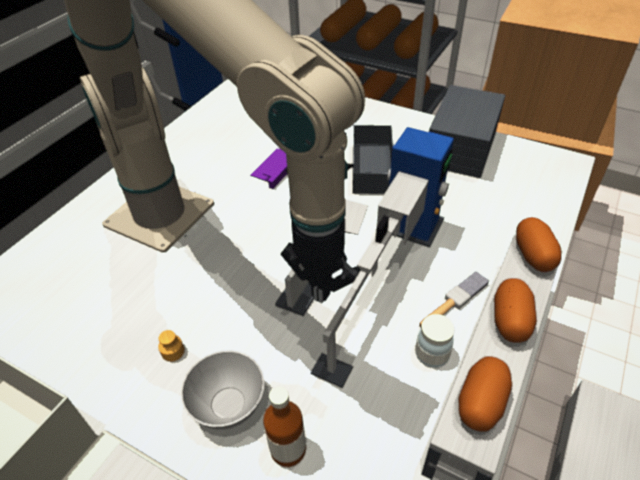

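The carrier hangs on the rail with its nose in the hood (tab at scene (382,228)), the gripper is clear and nothing else has moved. During the slow release the spring can only push the carrier back until friction holds it, so it's still on the stop.

```bash
python3 -c "
from cell import ctrl
print(ctrl.finish_job())"
```

```text
the job is handed in; nothing more can be done
None
```

The carrier hung by itself on the rail, then I pushed it from the tail until it pressed the stop (about 7 N at most) and left it hanging there; I judged that it still touches the stop from the slow release, not by pushing again, and handed the job in at about 20 s.

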